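# Set the portion stop of the slicing board to its notch

## Robot

A 6-joint arm with a two-finger parallel gripper is mounted at the origin on a cart in front of the work surface, level with it; the furniture and walls round the work are solid. World frame = base frame: x ahead of the robot, y to its left, z up, the work surface at z = 0. Lengths are in mm, angles in rad, forces in N, time in s.
With the tool pointing down it reaches from about 275 to 750 mm from the base axis. Payload 10.2 kg.
Tool frame: the origin (TCP) lies between the finger pads; the fingertips stand 17 mm ahead of it and the grasp point (between the pads) lies 2 mm behind it (tips_ahead is the distance from the TCP to the fingertips, in mm); z points along the fingers, y is the line along which they close (so a half turn about z gives the same grasp; the last joint's range is limited). The gripper opens to 85 mm and grips with 20 to 120 N. Pads are 22 mm wide; open, the fingers measure 114 mm over their backs; the gripper's body (76 mm by 85 mm) begins 54 mm behind the grasp point. The pads swing forward as they close: fully open they stand 13 mm farther back than shut.
Start: joints at [-1.548, 0.313, 1.498, -0, 1.331, -0.223], TCP at [127.736, -509.23, 248.294] pointing down, gripper open.
Joint ranges: [-2.94, 2.94], [-0.97, 2.17], [0.19, 2.56], [-1.23, 4.37], [0.02, 3.11], [-2.88, 2.88]. Speed limits (rad/s): [2.39, 2.39, 3.01, 3.14, 3.14, 3.14].

## Interface

Orientations are given as a unit quaternion [w, x, y, z].
In Python, from rig import sense, capture, finish_job, boxes_of, tips_ahead gives the robot as it stands.
- The arm moves only by the tool drive_tool, never from a script. Its argument "commands" is text: rows parted by semicolons, each of 7 numbers parted by spaces: the shift along the world's x, y, z in units of 0.1 m (1.0 is 0.1 m), then the turn, a rotation vector about the world's x, y, z in units of pi/4 rad (1.0 is pi/4 rad), then the opening in per cent of the stroke, from 0 (shut) to 100 (fully open). A call has 1 to 20 rows; each row shifts and turns the commanded pose from where the row before left it; what a row does not reach is not made up. A row lasts 1/12 s, in which the tool goes at most 41.7 mm and 7.16 degrees, less where a joint would pass 70% of its speed; a pose out of reach is approached as far as the arm can. A call with a number of a shift or a turn outside -1 to 1 is refused whole. A call with a gripper value outside its range is refused whole. The fingers move at their own pace and stop on an object; "force" is the grip in N (left out, the last holds). Time passes only in rows, so rows that do not move let the fingers close. It gives the time, the measured TCP pose, the force, the opening and the grip force at its end, in the units of the state.
- sense(): the state, without advancing time (a new reading comes with each control period).
- capture(name): name is "scene" or "top"; returns a dict with "pixels" (400x640x3 uint8, blue, green, red), "fov_y" (degrees; the focal length in pixels is half the picture's height over the tangent of half this angle, whatever the lens; pixels are square), "cx", "cy" (the principal point, pixels), "position" and "attitude" of the camera in the world. Camera axes: x right, y down, z forward; pixel columns grow to the right and rows downward; lengths in mm; the calibration is good to about 2 mm. A picture is of the moment at which its call begins. There is no depth.
- finish_job(): hands the job in; it is judged then, once.
Trained networks look in a picture, given as the dict that the camera call returned (one of the last four; its "shot" number tells which), for a name from the list of things; names that differ only in an ending like _2 or _b are one class to them, and where a whole thing is asked for, a point or a joint stands for the part that bears it (a point fixed in the world has none). Each returns a list of dicts, best first, with "confidence" (0 to 1); they miss things now and then, are a little off and sometimes report something else, mostly with a low value. They report only what shows in the picture. A call takes as long as a camera call.
- boxes_of(picture, name): "position" ([column, row] in pixels, amid what is visible of it).
The state is a dict: "time_s": time; "joints": joint angles; "dq": joint speeds; "tau": joint torques, N m; "eef_pos": TCP position; "ee_rot": TCP orientation; "force": force on the tool from outside, world axes, zero at the start; "wrist_torque": the same for the moment, N m; "grip_width": opening from 0.0 (shut) to 1.0 (fully open); "grip_force": force on a finger pad.
Only numpy, scipy, OpenCV 4.12 (cv2) and the standard library are available. Lean on these libraries where they do the work, as an engineer would, in place of code of your own. Each camera call takes 0.05 s, during which the arm holds its last target. There are 200 camera calls.

## Task

Set the slicing board's portion stop for me: pull the red spring knob on its carriage up to its stop to unlock it, and keeping it pulled up, slide the carriage along the rail until you feel its ball click into the notch of the orange clip; do not push it on past the notch. Finish there, still holding the knob pulled up with the ball seated in the notch, so that I can measure the setting before the lock drops. Leave the jars and other things round the rail where they stand.

Things in the scene. Friction and masses are not known exactly. Their poses are not given: they have to be found in the camera images.
- knob_grip (a point): Centre of the red ribbed pull knob's head, an upright cylinder 24 mm across and 29 mm tall, on the grey carriage. Below the head a 10 mm stem leaves 14 mm free above a flat 18 mm collar; the carriage's top (40x50 mm) lies 31 mm below this point. Axes as the board's. Pulling it up takes 4 N at first, 7 N at the stop; let go, it springs down.
- knob (a joint): How far the knob is pulled up out of the carriage, m: 0 is down (locked), 0.012 is its upper stop. Its pin clears the lock above about 0.007.
- carriage (a joint): Travel of the grey carriage along the rail from its locked place at the rail's left (+y) end, m: 0 at the start, growing towards the right end (along the board's -y axis) up to 0.21. Locked while the knob is down. Sliding takes about 1 N; at the notch each bump resists the ball with up to about 10 N; past its crest the ball draws the carriage on into the notch with 2 to 5 N.
- detent_ball (a point): Lowest point of the 8 mm steel spring ball under the leading end of the carriage (as it stands on the plain rail). It moves with the carriage; in the board's axes it lies 8 mm nearer (-x) and 16 mm further right (-y) than the knob's axis, and 51 mm below the knob's centre while the knob is down.
- notch (a point): Centre of the notch in the orange clip (26 mm long) on the rail's front bar, level with the rail's top: between two rounded bumps 2.5 mm high, crests 7 mm either side along the rail. Fixed, 70 to 170 mm beyond the ball's start. y axis along the rail, back to the start. The ball is seated when detent_ball is level with this point along the rail. An orange tab in front marks it.
- board: Wooden chopping board, 250 (x) by 360 (y) by 21 mm, fixed; origin at the centre of its underside, z up. Its aluminium rail, 26 wide, 14 high, 330 mm long, runs along its y axis 20 mm beyond (+x) its centre. A white stop plate, 78x6 mm, 1 mm lower than the carriage's top, points from the carriage to the board's -x edge, 19 mm behind (+y of) the knob.
- salt_mid (a point): Bystander, loose: glass salt shaker with a grey cap, 44 mm wide and 90 mm tall, standing on the board's near right corner; this point is half-way up its axis.
- honey_jar_mid (a point): Bystander, loose: honey jar with a dark lid, 57 mm wide and 85 mm tall, standing on the board's far right corner; this point is half-way up its axis.
- spice_a_mid (a point): Bystander, loose: spice jar with a black cap, 44 mm wide and 96 mm tall, left of the board; this point is half-way up its axis.
- spice_b_mid (a point): Bystander, loose: spice jar with a yellow cap, 44 mm wide and 100 mm tall, left of the board; this point is half-way up its axis.

How it is judged (in metres and radians):
On the way:
1. the knob is held pulled up to its stop (over 9 of its 12 mm) while the carriage is still at its locked place (value of joint knob above 0.009 m and value of joint carriage below 0.006 m and contact force between the fingers and knob above 1 N), for 0.15 s.
At the end, for the whole second after the job is handed in: The program finishes while holding: the fingers grip the knob (over 1 N), the knob is up by more than 8 of its 12 mm, and the carriage stands still with its ball within 2.5 mm of the notch's centre along the rail (y of detent_ball in the frame of notch between -0.0025 and 0.0025 m and value of joint knob above 0.008 m and contact force between the fingers and knob above 1 N and velocity of joint carriage between -0.005 and 0.005 m/s); the arm keeps its last pose, push and grip.
It fails at once if the carriage is pushed on past the notch (more than 10 mm beyond its centre, over the second bump) (y of detent_ball in the frame of notch below -0.01 m).
It fails at once if the knob drops below 6 mm while the carriage is away from its locked place (more than 15 mm) (value of joint knob below 0.006 m and value of joint carriage above 0.015 m).
It fails at once if a jar or the shaker is moved by more than 25 mm (distance of any of salt_mid, honey_jar_mid, spice_a_mid, spice_b_mid from where it was at the start of the episode above 0.025 m).
It also fails if it takes over 45 s, if anything falls off the work surface, if the arm or the gripper's body presses on something with over 40 N, if the wrist force passes 120 N, or if a joint passes its speed limit or range.

## Working session

There is one attempt and no reset: what is moved stays moved. The work goes in short steps, Python scripts to look and compute and a tool call to move; the robot and the scene stay as the last step left them, time stands still between calls to the robot, and variables do not carry over. Pictures are saved under pics/ and viewed, at most 10 in all, crops included, and the job is handed in when it is done.

Besides the shell and the picture viewer there is one more tool, called after "Emit:" as a command line: name --argument value ..., lists and objects as JSON in quotes. drive_tool: Moves the arm, as the interface text tells. Shifts and turns lie within -1 to 1; 1 stands for 0.1 m of shift or pi/4 rad of turn. Its arguments: {"type":"object","properties":{"commands":{"type":"string"},"force":{"type":"number"}},"required":["commands"]}

```bash
mkdir -p pics
cat > h.py <<'E'
import numpy as np,cv2
from scipy.spatial.transform import Rotation as R
from rig import *
def rot(a):
    a=np.array(a,float)
    return a if a.shape==(3,3) else R.from_quat(a[[1,2,3,0]]).as_matrix()
def foc(p): return 200/np.tan(np.radians(p["fov_y"])/2)
def ray(p,uv):
    f=foc(p); d=rot(p["attitude"])@np.array([(uv[0]-p["cx"])/f,(uv[1]-p["cy"])/f,1]); return np.array(p["position"],float),d/np.linalg.norm(d)
def at_z(p,uv,z):
    o,d=ray(p,uv); return o+d*(z-o[2])/d[2]
def tri(rs):
    A=sum(np.eye(3)-np.outer(d,d) for o,d in rs); b=sum((np.eye(3)-np.outer(d,d))@o for o,d in rs)
    return np.linalg.solve(A,b)
def proj(p,X):
    c=rot(p["attitude"]).T@(np.array(X,float)-np.array(p["position"],float)); f=foc(p); return np.array([p["cx"]+f*c[0]/c[2],p["cy"]+f*c[1]/c[2]])
E
python3 - <<'E'
from h import *
P={n:capture(n) for n in("scene","top")}
for n,p in P.items():
    cv2.imwrite(f"pics/{n}0.png",p["pixels"]); print(n,p["fov_y"],p["cx"],p["cy"],p["position"],p["attitude"])
for k in["knob_grip","notch","carriage","board","salt_mid","honey_jar_mid","spice_a_mid","detent_ball"]:
    for n,p in P.items():
        try: print(k,n,[(np.round(b["position"],1).tolist(),round(b["confidence"],2)) for b in boxes_of(p,k)][:3])
        except Exception as e: print(k,n,e)
print(sense(),tips_ahead)
E
```

```text
scene 46.07658326482692 316.0577256456102 202.82152812523134 [ 421.22587688 -464.05199263  948.64420033] [-0.32322913  0.94083029 -0.09390946  0.03927229]
top 44.459315788400446 320.15591930849354 199.73385496704557 [ 383.006206    192.51208155 1003.21678559] [-0.0574707   0.70657739 -0.7012645   0.07532333]
knob_grip scene []
knob_grip top [([281.4, 189.4], 0.45)]
notch scene [([317.7, 255.5], 0.71)]
notch top [([356.9, 207.6], 0.78)]
carriage scene [([306.5, 192.7], 0.76)]
carriage top [([273.8, 195.1], 0.78), ([195.6, 183.4], 0.37)]
board scene [([317.4, 249.9], 0.57), ([260.0, 149.4], 0.53)]
board top [([337.6, 213.0], 0.62), ([191.5, 244.9], 0.58)]
salt_mid scene [([287.6, 300.2], 0.97), ([314.4, 188.0], 0.3)]
salt_mid top [([417.8, 249.8], 0.95), ([338.0, 212.5], 0.3)]
honey_jar_mid scene [([369.1, 282.4], 0.82)]
honey_jar_mid top [([415.4, 159.1], 0.7), ([281.3, 187.9], 0.36)]
spice_a_mid scene [([370.4, 283.3], 0.67), ([260.2, 149.9], 0.6)]
spice_a_mid top [([190.3, 247.7], 0.89)]
detent_ball scene [([312.7, 192.9], 0.57)]
detent_ball top []
{'time_s': 0.9, 'joints': array([-1.54836315e+00,  3.12930790e-01,  1.49771724e+00, -3.59177497e-05,
        1.33098966e+00, -2.23431317e-01]), 'dq': array([ 5.07861615e-04, -1.03376350e-03, -4.99318615e-04, -4.30967842e-05,
        4.97835751e-07,  8.22666331e-04]), 'tau': array([ 4.29930760e-04, -4.12160146e+01, -2.59895557e+01, -1.26659766e-04,
        3.98464435e-04, -1.08337403e-06]), 'eef_pos': array([ 127.7463526 , -509.22261581,  248.27191534]), 'ee_rot': array([-2.41531344e-05,  9.92452819e-01,  1.22627084e-01, -1.50977626e-05]), 'force': array([-0.83166021,  0.37469623,  0.81390075]), 'wrist_torque': array([-0.03888121, -0.02397405, -0.00866554]), 'grip_force': 0.0, 'grip_width': 1.002784126205802} 17.0
```

View pics/scene0.png

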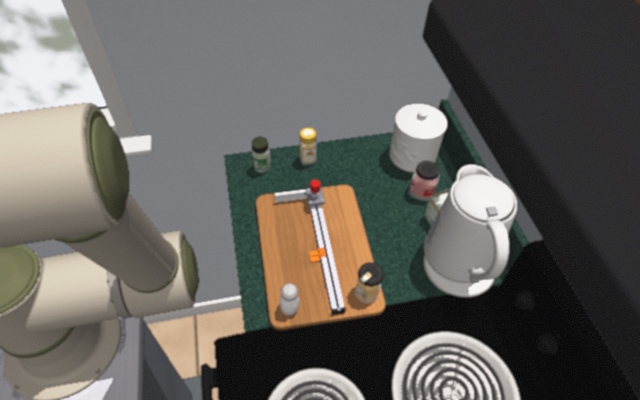

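View pics/top0.png

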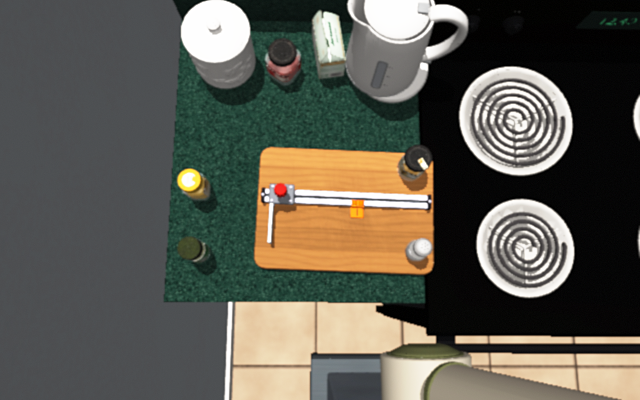

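The scene shot shows the red knob at (315,186) and the orange tab at (318,255). In the top shot the knob is at (281,190) and the tab at (357,208). The rail runs slightly skewed, with the jars at its right end. Next I measure with colour blobs.

```bash
cat >> h.py <<'E'
def blob(p,kind,roi=None):
    h=cv2.cvtColor(p["pixels"],cv2.COLOR_BGR2HSV); H,S,V=[h[...,i].astype(int) for i in range(3)]
    m={"red":((H<5)|(H>174))&(S>190)&(V>110),"orange":(H>=7)&(H<=17)&(S>225)&(V>200),"wood":(H>=5)&(H<=20)&(S>90)&(V>90)}[kind].astype(np.uint8)
    if roi: k=np.zeros_like(m); k[roi[1]:roi[3],roi[0]:roi[2]]=1; m*=k
    n,l,s,c=cv2.connectedComponentsWithStats(m); o=np.argsort(-s[1:,4])+1
    return m,l,s[o],c[o],o
E
python3 - <<'E'
from h import *
P={n:capture(n) for n in("scene","top")}
uv={}
for n,p in P.items():
    for k in("red","orange"):
        m,l,s,c,o=blob(p,k,(250,130,400,300)); print(n,k,s[:3].tolist(),np.round(c[:3],1).tolist()); uv[n,k]=c[0]
    m,l,s,c,o=blob(p,"wood",(240,130,450,340)); r=cv2.minAreaRect(np.argwhere(l==o[0])[:,::-1].astype(np.float32)); print(n,"wood",s[0],r)
    pts=np.array([at_z(p,q,21)[:2] for q in np.argwhere(l==o[0])[:,::-1]],np.float32)
    print("board world rect",cv2.minAreaRect(pts))
for k in("red","orange"):
    print(k,"tri",tri([ray(P[n],uv[n,k]) for n in P]),[at_z(P[n],uv[n,k],86 if k=="red" else 35).round(1) for n in P])
for k in["salt_mid","honey_jar_mid","spice_a_mid"]:
    try: print(k,at_z(P["top"],boxes_of(P["top"],k)[0]["position"],65))
    except Exception as e: print(e)
for n,(x,y,w,h) in {"scene":(255,170,100,130),"top":(250,150,200,130)}.items():
    im=P[n]["pixels"][y:y+h,x:x+w]; cv2.imwrite(f"pics/{n}1.png",cv2.resize(im,None,fx=4,fy=4,interpolation=cv2.INTER_CUBIC))
E
```

```text
scene red [[311, 180, 9, 12, 75]] [[315.0, 184.9]]
scene orange [[322, 253, 2, 2, 3], [321, 250, 1, 2, 2]] [[322.3, 253.7], [321.0, 250.5]]
scene wood [  256   184   130   145 11397] ((318.5579528808594, 254.0238037109375), (136.1715087890625, 117.2373046875), 81.34745788574219)
board world rect ((551.2330322265625, 112.34618377685547), (365.3036804199219, 252.4070281982422), 87.96058654785156)
top red [[275, 184, 11, 12, 112]] [[280.1, 189.5]]
top orange [[351, 201, 12, 9, 38], [353, 201, 4, 4, 9], [360, 217, 2, 1, 2]] [[358.2, 206.1], [355.0, 202.9], [360.5, 217.0]]
top wood [  254   146   180   129 17651] ((345.39813232421875, 210.34339904785156), (179.7866668701172, 122.18891143798828), 2.4895529747009277)
board world rect ((551.6763305664062, 117.24882507324219), (361.6928405761719, 252.2950897216797), 88.07658386230469)
red tri [576.71430695 246.40491456  87.44777396] [array([577.1, 247.6,  86. ]), array([576.9, 246.5,  86. ])]
orange tri [559.84434266  90.82220995  26.60040972] [array([561.7,  86.2,  35. ]), array([555.2,  91.6,  35. ])]
salt_mid [464.18175127 -24.32707795  65.        ]
honey_jar_mid [642.22102012 -24.46109434  65.        ]
spice_a_mid [466.09370601 416.31930104  65.        ]
```

View pics/top1.png

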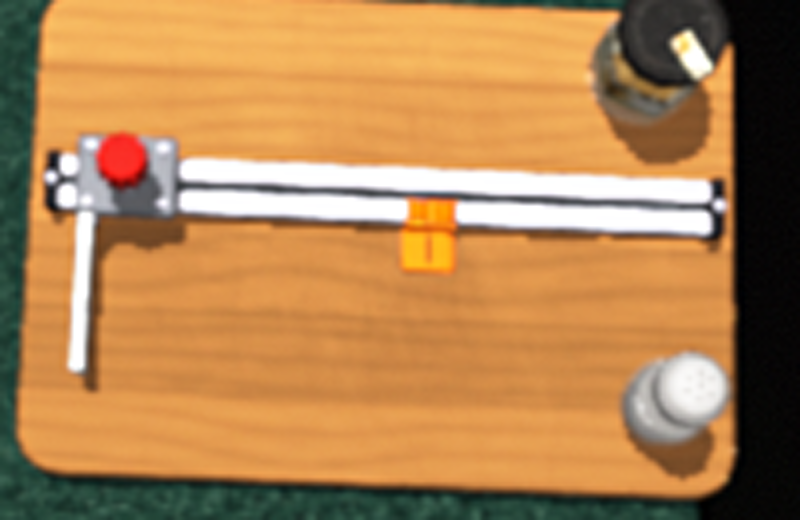

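View pics/scene1.png

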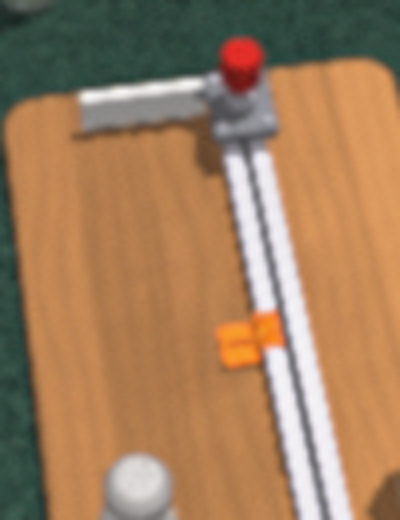

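The crops show the tab's groove in the top shot at (357.3,209), the clip's rail part at (358,203) and the rail ends at (263,195) and (429,201). The carriage is at the rail's left end.

Run:
```python
from h import *
p=capture("top"); s=capture("scene")
a=at_z(p,(250+52/4,150+180/4),35); b=at_z(p,(250+717/4,150+205/4),35)
e=(a-b)/np.linalg.norm(a-b); ex=np.array([e[1],-e[0],0]); print("rail",a,b,np.linalg.norm(a-b),"yaw",np.degrees(np.arctan2(-e[0],e[1])),"e",e)
knob=np.array([577,246.8,86]); ball=knob-8*ex-16*e
for n,c,uv,z in[("top",p,(357.3,208.7),30),("top clip",p,(358,203.3),37),("net",p,(356.9,207.6),33),("sc",s,(314.5,256.3),30),("sc clip",s,(321.7,252.7),37),("netsc",s,(317.7,255.5),33)]:
    q=at_z(c,uv,z); print(n,q.round(1),"ball travel",((ball-q)@e).round(1))
t=sense(); print(rot(t["ee_rot"]).round(3))
```

```text
rail [575.96257496 283.52200147  35.        ] [566.51032449 -52.61142917  35.        ] 336.26630552395824 yaw -1.610763242027105 e [0.02810942 0.99960485 0.        ]
top [550.7  93.1  30. ] ball travel 138.4
top clip [560.5  92.3  37. ] ball travel 138.9
net [552.4  94.2  33. ] ball travel 137.3
sc [543.4  85.8  30. ] ball travel 145.9
sc clip [560.5  87.8  37. ] ball travel 143.4
netsc [550.6  84.7  33. ] ball travel 146.8
[[ 0.97   0.243  0.   ]
 [ 0.243 -0.97   0.   ]
 [ 0.    -0.    -1.   ]]
```

Emit:
drive_tool --commands "0.3 0.25 0 0 0 -0.05 100;0.3 0.25 0 0 0 -0.05 100;0.3 0.25 0 0 0 -0.05 100;0.3 0.25 0 0 0 -0.05 100;0.3 0.25 0 0 0 -0.05 100;0.3 0.25 0 0 0 -0.05 100;0.3 0.25 0 0 0 -0.05 100;0.3 0.25 0 0 0 0 100;0.15 0.37 0 0 0 0 100;0.15 0.37 0 0 0 0 100;0.15 0.37 0 0 0 0 100;0.15 0.37 0 0 0 0 100;0.15 0.37 0 0 0 0 100;0.15 0.37 0 0 0 0 100;0.15 0.37 0 0 0 0 100;0.15 0.37 0 0 0 0 100;0.15 0.37 0 0 0 0 100;0.15 0.37 0 0 0 0 100;0.15 0.37 0 0 0 0 100;0 0 0 0 0 0 100" --force 60

```text
time_s: 2.92
eef_pos: [533.7, 103.2, 248.0]
ee_rot: [-0.001, 1.0, -0.012, 0.0]
force: [0.5, -0.4, 0.7]
grip_width: 1.001
grip_force: 0.0
```

Emit:
drive_tool --commands "0.11 0.36 0 0 0 0 100;0.11 0.36 0 0 0 0 100;0.11 0.36 0 0 0 0 100;0.1 0.35 0 0 0 0 100;0 0 -0.3 0 0 0 100;0 0 -0.3 0 0 0 100;0 0 -0.3 0 0 0 100;0 0 0 0 0 0 100;0 0 0 0 0 0 100"

```text
time_s: 3.67
eef_pos: [575.5, 240.5, 158.0]
ee_rot: [0.0, 1.0, -0.015, -0.001]
force: [-0.4, -1.1, 0.9]
grip_width: 1.002
grip_force: 0.0
```

Run:
```python
from h import *
t=sense();print(t["eef_pos"],t["ee_rot"],t["joints"].round(2))
s=capture("scene"); cv2.imwrite("pics/s2.png",cv2.resize(s["pixels"][90:290,200:420],None,fx=3,fy=3)); p=capture("top")
for c in(s,p):
    m,l,st,ce,o=blob(c,"red",(250,130,400,300)); print(st[:2].tolist(),ce[:2])
```

```text
[575.49031755 240.45479586 157.95649964] [ 2.52271992e-04  9.99891802e-01 -1.46685603e-02 -1.07413697e-03] [ 0.21  0.61  1.3  -0.    1.24  1.81]
[[311, 181, 8, 11, 37]] [[313.86486486 186.89189189]]
[] []
```

View pics/s2.png

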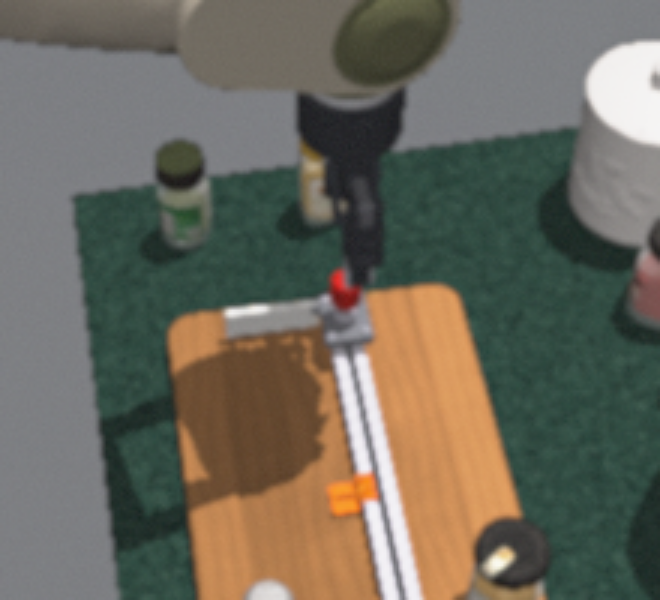

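The knob stands upright between the open fingers at crop position (345,290), and nothing is in the way. I lower around it next.

Emit:
drive_tool --commands "0.015 0.065 -0.2 0 0 0 100;0 0 -0.2 0 0 0 100;0 0 -0.2 0 0 0 80;0 0 -0.14 0 0 0 60;0 0 0 0 0 0 50;0 0 0 0 0 0 50"

```text
time_s: 4.27
eef_pos: [578.0, 247.3, 86.0]
ee_rot: [-0.0, 1.0, -0.015, 0.001]
force: [0.8, 0.5, -0.2]
grip_width: 0.498
grip_force: 0.0
```

Emit:
drive_tool --commands "0 0 -0.02 0 0 0 38;0 0 0 0 0 0 30;0 0 0 0 0 0 15;0 0 0 0 0 0 15;0 0 0 0 0 0 15;0 0 0 0 0 0 15;0 0 0 0 0 0 15" --force 60

```text
time_s: 4.85
eef_pos: [578.3, 246.1, 84.5]
ee_rot: [0.001, 1.0, -0.015, 0.001]
force: [-1.8, -7.9, 6.5]
grip_width: 0.259
grip_force: 58.6
```

Emit:
drive_tool --commands "0 -0.01 0.03 0 0 0 15;0 0 0.03 0 0 0 15;0 0 0.03 0 0 0 15;0 0 0.01 0 0 0 15;0 0 0 0 0 0 15;0 0 0 0 0 0 15"

```text
time_s: 5.35
eef_pos: [577.9, 245.9, 92.5]
ee_rot: [0.0, 1.0, -0.015, 0.001]
force: [5.5, -2.7, -5.8]
grip_width: 0.26
grip_force: 58.9
```

Emit:
drive_tool --commands "0 0 0.02 0 0 0 15;0 0 0.01 0 0 0 15;0 0 0 0 0 0 15;0 0 0 0 0 0 15"

```text
time_s: 5.68
eef_pos: [577.9, 245.9, 95.4]
ee_rot: [0.0, 1.0, -0.015, 0.001]
force: [5.7, -3.1, -7.3]
grip_width: 0.264
grip_force: 59.0
```

Emit:
drive_tool --commands "0 0 0.01 0 0 0 15;0 0 0.01 0 0 0 15;0 0 0 0 0 0 15;0 0 0 0 0 0 15"

```text
time_s: 6.02
eef_pos: [577.8, 245.9, 96.8]
ee_rot: [0.0, 1.0, -0.015, 0.001]
force: [7.7, -1.8, -11.7]
grip_width: 0.261
grip_force: 60.0
```

Run:
```python
from h import *
t=sense();print(t["eef_pos"],t["force"])
s=capture("scene"); p=capture("top"); cv2.imwrite("pics/s3.png",cv2.resize(s["pixels"][150:230,260:370],None,fx=5,fy=5,interpolation=cv2.INTER_CUBIC))
```

```text
[577.80131607 245.91613315  96.77325677] [  7.68473521  -1.84599624 -11.65063815]
```

View pics/s3.png

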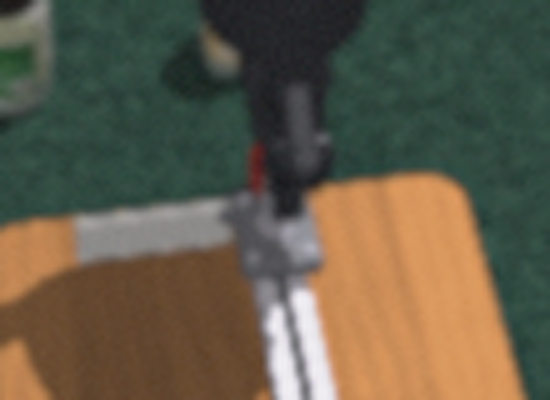

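The knob has reached its stop: it rose 12.3 mm and the force climbed above 7 N. I start the slide now.

Emit:
drive_tool --commands "0.01 -0.03 0 0 0 0 15;-0.002 -0.06 0 0 0 0 15;-0.003 -0.09 0 0 0 0 15;-0.003 -0.1 0 0 0 0 15;-0.003 -0.1 0 0 0 0 15;-0.003 -0.1 0 0 0 0 15;-0.003 -0.1 0 0 0 0 15;-0.003 -0.09 0 0 0 0 15;-0.002 -0.06 0 0 0 0 15;-0.001 -0.03 0 0 0 0 15;0 0 0 0 0 0 15;0 0 0 0 0 0 15"

```text
time_s: 7.12
eef_pos: [575.6, 170.2, 96.8]
ee_rot: [0.0, 1.0, -0.015, -0.001]
force: [2.2, -0.5, -18.1]
grip_width: 0.257
grip_force: 59.4
```

Emit:
drive_tool --commands "-0.001 -0.03 -0.005 0 0 0 15;-0.002 -0.07 0 0 0 0 15;-0.003 -0.1 0 0 0 0 15;-0.003 -0.1 0 0 0 0 15;-0.002 -0.06 0 0 0 0 15;-0.001 -0.03 0 0 0 0 15;0 0 0 0 0 0 15;0 0 0 0 0 0 15"

```text
time_s: 7.78
eef_pos: [574.5, 131.0, 96.8]
ee_rot: [0.0, 1.0, -0.015, -0.0]
force: [-3.1, -0.5, -14.2]
grip_width: 0.259
grip_force: 59.9
```

Run:
```python
from h import *
t=sense();print(t["eef_pos"],t["force"])
s=capture("scene"); p=capture("top"); 
a=cv2.resize(s["pixels"][190:290,270:370],None,fx=4,fy=4,interpolation=cv2.INTER_CUBIC);b=cv2.resize(p["pixels"][150:250,300:400],None,fx=4,fy=4,interpolation=cv2.INTER_CUBIC)
cv2.imwrite("pics/s4.png",np.hstack([a,b]))
```

```text
[574.52824493 130.98532155  96.78315856] [ -3.06725132  -0.48376869 -14.21623142]
```

View pics/s4.png

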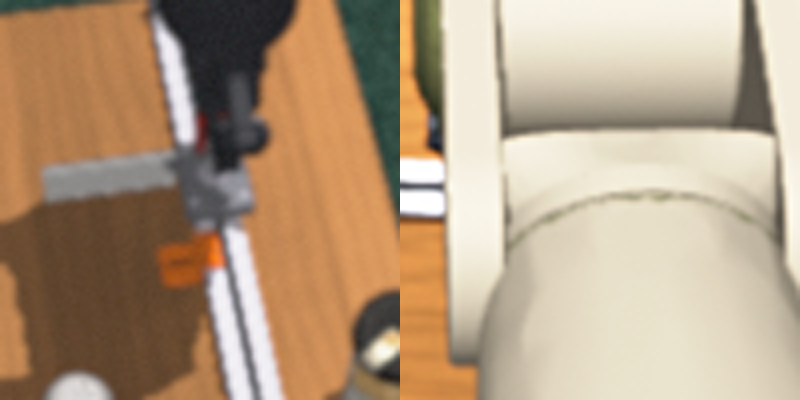

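The carriage's leading edge is just short of the clip, at crop position (205,235). I go in small steps now and watch the y force.

Emit:
drive_tool --commands "-0.005 -0.02 0 0 0 0 15;0 -0.02 0 0 0 0 15;0 -0.02 0 0 0 0 15;0 0 0 0 0 0 15"

```text
time_s: 8.22
eef_pos: [574.3, 125.0, 96.8]
ee_rot: [0.0, 1.0, -0.015, -0.0]
force: [-1.5, -1.4, -14.7]
grip_width: 0.26
grip_force: 59.8
```

Emit:
drive_tool --commands "0 -0.01 0 0 0 0 15;0 -0.01 0 0 0 0 15;0 0 0 0 0 0 15"

```text
time_s: 8.47
eef_pos: [574.2, 123.1, 96.8]
ee_rot: [0.0, 1.0, -0.015, -0.0]
force: [-1.7, -0.1, -14.2]
grip_width: 0.26
grip_force: 59.8
```

Emit:
drive_tool --commands "0 -0.01 0 0 0 0 15;0 -0.01 0 0 0 0 15;0 0 0 0 0 0 15"

```text
time_s: 8.72
eef_pos: [574.2, 121.8, 96.8]
ee_rot: [-0.001, 1.0, -0.015, 0.0]
force: [-2.4, 4.8, -14.3]
grip_width: 0.258
grip_force: 59.9
```

Emit:
drive_tool --commands "0 -0.01 0 0 0 0 15;0 -0.01 0 0 0 0 15;0 0 0 0 0 0 15"

```text
time_s: 8.97
eef_pos: [574.1, 120.8, 96.8]
ee_rot: [-0.002, 1.0, -0.015, 0.0]
force: [-1.2, 10.2, -14.6]
grip_width: 0.259
grip_force: 60.1
```

Emit:
drive_tool --commands "0 -0.01 0 0 0 0 15;0 0 0 0 0 0 15"

```text
time_s: 9.13
eef_pos: [574.1, 119.7, 96.8]
ee_rot: [-0.001, 1.0, -0.014, 0.0]
force: [-1.6, 8.1, -14.0]
grip_width: 0.262
grip_force: 60.1
```

Emit:
drive_tool --commands "0 -0.01 0 0 0 0 15;0 0 0 0 0 0 15"

```text
time_s: 9.3
eef_pos: [574.1, 118.2, 96.8]
ee_rot: [-0.001, 1.0, -0.014, -0.0]
force: [-2.5, 4.7, -13.7]
grip_width: 0.256
grip_force: 60.1
```

Emit:
drive_tool --commands "0 -0.01 0 0 0 0 15;0 0 0 0 0 0 15"

```text
time_s: 9.47
eef_pos: [574.1, 116.9, 96.8]
ee_rot: [-0.001, 1.0, -0.014, -0.0]
force: [-2.9, 3.6, -14.1]
grip_width: 0.258
grip_force: 60.1
```

Emit:
drive_tool --commands "0 -0.01 0 0 0 0 15;0 0 0 0 0 0 15"

```text
time_s: 9.63
eef_pos: [574.0, 115.6, 96.8]
ee_rot: [-0.0, 1.0, -0.014, -0.0]
force: [-2.5, 2.6, -13.4]
grip_width: 0.262
grip_force: 60.2
```

Emit:
drive_tool --commands "0 -0.01 0 0 0 0 15;0 0 0 0 0 0 15"

```text
time_s: 9.8
eef_pos: [574.0, 114.3, 96.8]
ee_rot: [-0.0, 1.0, -0.015, -0.0]
force: [-3.4, 2.1, -13.3]
grip_width: 0.259
grip_force: 60.2
```

Emit:
drive_tool --commands "0 -0.01 0 0 0 0 15;0 0 0 0 0 0 15"

```text
time_s: 9.97
eef_pos: [574.0, 112.9, 96.8]
ee_rot: [0.0, 1.0, -0.014, -0.0]
force: [-3.9, -0.6, -13.1]
grip_width: 0.263
grip_force: 60.3
```

Emit:
drive_tool --commands "0 -0.01 0 0 0 0 15;0 0 0 0 0 0 15"

```text
time_s: 10.13
eef_pos: [574.0, 111.9, 96.8]
ee_rot: [0.0, 1.0, -0.015, -0.0]
force: [-4.6, 0.2, -12.6]
grip_width: 0.259
grip_force: 60.3
```

Emit:
drive_tool --commands "0 -0.01 0 0 0 0 15;0 0 0 0 0 0 15"

```text
time_s: 10.3
eef_pos: [574.0, 110.9, 96.8]
ee_rot: [0.0, 1.0, -0.015, -0.0]
force: [-5.1, -1.0, -11.7]
grip_width: 0.258
grip_force: 60.4
```

Emit:
drive_tool --commands "0 -0.01 0 0 0 0 15;0 0 0 0 0 0 15;0 0 0 0 0 0 15"

```text
time_s: 10.55
eef_pos: [574.0, 109.6, 96.8]
ee_rot: [0.001, 1.0, -0.015, -0.0]
force: [-6.4, -2.4, -11.6]
grip_width: 0.262
grip_force: 60.4
```

Emit:
drive_tool --commands "0 -0.005 0 0 0 0 15;0 0 0 0 0 0 15;0 0 0 0 0 0 15"

```text
time_s: 10.8
eef_pos: [574.0, 109.3, 96.8]
ee_rot: [0.0, 1.0, -0.015, -0.0]
force: [-5.2, -0.2, -12.5]
grip_width: 0.26
grip_force: 60.4
```

Emit:
drive_tool --commands "-0.005 -0.01 0 0 0 0 15;0 0 0 0 0 0 15;0 0 0 0 0 0 15"

```text
time_s: 11.05
eef_pos: [573.8, 108.6, 96.8]
ee_rot: [0.0, 1.0, -0.015, 0.0]
force: [-3.4, 0.2, -12.5]
grip_width: 0.256
grip_force: 60.2
```

Emit:
drive_tool --commands "0 -0.01 0 0 0 0 15;0 0 0 0 0 0 15;0 0 0 0 0 0 15"

```text
time_s: 11.3
eef_pos: [573.8, 108.1, 96.8]
ee_rot: [-0.0, 1.0, -0.015, 0.0]
force: [-2.3, 4.7, -12.7]
grip_width: 0.258
grip_force: 60.2
```

Emit:
drive_tool --commands "0 -0.01 0 0 0 0 15;0 0 0 0 0 0 15;0 0 0 0 0 0 15"

```text
time_s: 11.55
eef_pos: [573.8, 107.5, 96.8]
ee_rot: [-0.001, 1.0, -0.015, 0.0]
force: [-3.5, 7.1, -13.4]
grip_width: 0.258
grip_force: 60.2
```

The force pattern was 10 N at the first bump, then a pull at about y 110, then a rise again below 108.5. The notch centre is therefore near y 108.6, against 108 from the camera. I back off the excess push.

Emit:
drive_tool --commands "0 0.01 0 0 0 0 15;0 0.005 0 0 0 0 15;0 0 0 0 0 0 15;0 0 0 0 0 0 15"

```text
time_s: 11.88
eef_pos: [573.8, 108.0, 96.8]
ee_rot: [0.0, 1.0, -0.015, 0.0]
force: [-2.3, 1.3, -13.3]
grip_width: 0.255
grip_force: 60.2
```

Emit:
drive_tool --commands "0 0.005 0 0 0 0 15;0 0 0 0 0 0 15;0 0 0 0 0 0 15"

```text
time_s: 12.13
eef_pos: [573.8, 108.7, 96.8]
ee_rot: [0.0, 1.0, -0.015, 0.0]
force: [-3.0, 0.3, -13.6]
grip_width: 0.258
grip_force: 60.2
```

Emit:
drive_tool --commands "0 0.005 0 0 0 0 15;0 0 0 0 0 0 15;0 0 0 0 0 0 15"

```text
time_s: 12.38
eef_pos: [573.8, 109.1, 96.8]
ee_rot: [0.0, 1.0, -0.015, 0.0]
force: [-2.0, -1.7, -14.4]
grip_width: 0.258
grip_force: 60.2
```

Emit:
drive_tool --commands "0 0.01 0 0 0 0 15;0 0 0 0 0 0 15;0 0 0 0 0 0 15"

```text
time_s: 12.63
eef_pos: [573.8, 109.9, 96.8]
ee_rot: [0.0, 1.0, -0.015, 0.0]
force: [-3.3, -4.5, -14.1]
grip_width: 0.257
grip_force: 60.3
```

Emit:
drive_tool --commands "0 0.01 0 0 0 0 15;0 0 0 0 0 0 15;0 0 0 0 0 0 15"

```text
time_s: 12.88
eef_pos: [573.8, 110.4, 96.8]
ee_rot: [0.001, 1.0, -0.015, 0.0]
force: [-3.1, -7.1, -13.6]
grip_width: 0.26
grip_force: 60.4
```

Both walls of the notch push back with 7 N, at y 107.5 and 110.4, so the centre is 108.95. I return to it.

Emit:
drive_tool --commands "0 -0.01 0 0 0 0 15;0 -0.01 0 0 0 0 15;0 0 0 0 0 0 15;0 0 0 0 0 0 15;0 0 0 0 0 0 15;0 0 0 0 0 0 15;0 0 0 0 0 0 15;0 0 0 0 0 0 15"

```text
time_s: 13.55
eef_pos: [573.8, 109.3, 96.8]
ee_rot: [-0.0, 1.0, -0.015, 0.0]
force: [-1.5, -0.5, -14.3]
grip_width: 0.26
grip_force: 60.3
```

Emit:
drive_tool --commands "0 -0.003 0 0 0 0 15;0 0 0 0 0 0 15;0 0 0 0 0 0 15;0 0 0 0 0 0 15"

```text
time_s: 13.88
eef_pos: [573.7, 109.1, 96.8]
ee_rot: [-0.0, 1.0, -0.015, 0.0]
force: [-1.4, 0.5, -14.9]
grip_width: 0.257
grip_force: 60.3
```

Run:
```python
from rig import *
t=sense();print(t["eef_pos"],t["force"],t["grip_force"])
print(finish_job())
```

```text
[573.74177181 109.12126718  96.80633294] [ -1.35877824   0.47722671 -14.94648136] 60.28399080969393
the job is handed in; nothing more can be done
None
```

I've handed the job in with the knob gripped at 60 N and pulled up to its stop, and the ball resting in the clip's notch, centred by feel to within about 0.2 mm; the carriage was not pushed past the notch, no jars were touched as far as I can tell, and I got no verdict back.

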